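Fold away the jointed drying rail

ROBOT

A 6-joint arm with a two-finger parallel gripper is mounted at the origin on the work surface. World frame = base frame: x ahead of the robot, y to its left, z up, the work surface at z = 0. Lengths are in m, angles in rad, forces in N, time in s.
With the tool pointing down it reaches from about 0.35 to 1 m from the base axis. Payload 7.1 kg.
Tool frame: the origin (TCP) lies between the finger pads; the fingertips stand 22 mm ahead of it and the grasp point (between the pads) lies 3 mm ahead of it; x points along the fingers, y is the direction in which the jaws open and shut, and the axes are right-handed (so a half turn about x gives the same grasp; the last joint's range is limited). The gripper opens to 85 mm and grips with 20 to 120 N. Pads are 22 mm wide; open, the fingers measure 114 mm over their backs; the gripper's body (76 mm by 85 mm) begins 54 mm behind the grasp point. The pads swing forward as they close: fully open they stand 13 mm farther back than shut.
Start: joints at [1.323, 0.423, 1.63, -0, 1.089, -0.019], TCP at [0.142, 0.609, 0.253] pointing down, gripper open.
Joint ranges: [-3, 3], [-0.9, 2.11], [0.09, 2.58], [-1.31, 4.45], [0.11, 2.69], [-2.54, 2.54]. Speed limits (rad/s): [2.39, 2.39, 3.01, 3.14, 3.14, 3.14].

INTERFACE

Orientations are given as a rotation vector (axis times angle).
In Python, from rig import manip gives the robot as it stands. The module is installed in compiled form; this text tells all that it offers. Calls block until the motion is done:
- manip.move_to(position, orientation): joint-space move of the TCP to a pose.
- manip.servo_line(position, orientation=None, rate=0.15): straight line of the TCP; orientation=None keeps the orientation; rate is the mean speed in m/s.
- manip.set_joints(angles): joint-space move.
- manip.command_gripper(opening, f_grip=None): finger opening in m; f_grip is the grip in N (None keeps the last); returns when the fingers have stopped.
- manip.hold(seconds).
- manip.solve_ik(position, orientation): joint angles nearest the present ones, or None.
- manip.camera(name): name is "side" or "top"; returns a dict with "image" (400x640x3 uint8, red, green, blue), "fx", "fy", "cx", "cy" (pixels), "cam_to_world" (4x4, takes a point from camera to world coordinates). Camera axes: x right, y down, z forward; pixel columns grow to the right and rows downward; lengths in m; the calibration is good to about 2 mm. A picture is of the moment at which its call begins. There is no depth.
A pose or a line that the arm cannot do raises manip.IKError and nothing moves.
- manip.sign_off(): hands the job in, once; it reports no verdict.
Readings, each from a call of its own:
- manip.get_time(): time.
- manip.get_joint_positions(): joint angles.
- manip.get_joint_vel(): joint speeds.
- manip.get_tau(): joint torques, N m.
- manip.get_position(): TCP position.
- manip.get_ee_rot(): TCP orientation.
- manip.get_contact_force(): force on the tool from outside, world axes, zero at the start.
- manip.get_torque(): the same for the moment, N m.
- manip.get_width(): finger opening in m.
Only numpy, scipy, OpenCV 4.12 (cv2) and the standard library are available. Lean on these libraries where they do the work, as an engineer would, in place of code of your own. Each camera call takes 0.05 s, during which the arm holds its last target.

TASK

Fold away the jointed drying rail on the utility-room worktop, one section at a time: first fold the outer arm (red knob) right back over the inner arm, so that the red knob stands over the post; only then swing the folded pair round to park with its black elbow knob over the yellow rest, not the blue one. Let go of it there, still folded.

Things in the scene. Friction and masses are not known exactly. Their poses are not given: they have to be found in the camera images.
- tip_knob (a point): Centre, 146 mm above the worktop, of the red knob (upright cylinder, 24 mm across, 124 to 168 mm high, turns freely) on the end of the white outer arm (20 mm wide, top at 122 mm), 150 mm from the elbow axis. The arm turns level about the elbow, friction 0.1 N m, stays where left; it starts about square to the inner arm and folds the short way to a stop, red knob over the post.
- elbow_knob (a point): Centre, 146 mm above the worktop, of the black knob on the elbow axis, where both arms meet; same size as the red knob, turns freely too. It belongs to the white inner arm (20 mm wide, top at 104 mm), 150 mm from the post's axis, which swings level about the post, friction 0.25 N m, stays where left, and passes freely over either rest: no stop there.
- post_axis (a point): Point on the vertical axis of the rail's fixed steel post, 105 mm above the worktop: the hinge of the inner arm. Nothing of the post stands higher, so the folded outer arm lies above it, exactly over the inner arm.
- yellow_rest (a point): Centre of the upper face, 86 mm above the worktop, of the yellow rest: a round cap 64 mm across on a thin fixed steel stand, about 150 mm from the post on one side of it (which side varies). The inner arm passes just above it; parked means that the black knob stands over it.
- blue_rest (a point): Centre of the upper face, 86 mm above the worktop, of the blue rest: alike but for its colour, on the other side of the post; not to be used.
Things that resemble listed ones, but are neither listed nor needed, are in the scene too. Leave any orange look-alike of the part that bears yellow_rest alone.

How it is judged:
On the way, in this order (a step that is already met when the one before it is completed fails the run):
1. the outer arm is folded back over the inner arm (red knob within 26 mm of the post's axis, seen from above) while the elbow is still at least 60 mm from the yellow rest (horizontal distance between tip_knob and post_axis below 0.026 m and horizontal distance between elbow_knob and yellow_rest above 0.06 m), for 0.2 s.
2. the folded pair is swung round to the yellow rest (black knob within 20 mm of its centre, seen from above), still folded (horizontal distance between elbow_knob and yellow_rest below 0.02 m and horizontal distance between tip_knob and post_axis below 0.026 m), for 0.2 s.
At the end, for the whole second after the job is handed in: Seen from above, the red knob is within 26 mm of the post's axis (outer arm folded to within 10 degrees) and the black elbow knob within 20 mm of the yellow rest's centre, with the rail let go (all of step 2); the robot touches nothing.
It also fails if it takes over 51 s, if anything falls off the work surface, if the arm or the gripper's body presses on something with over 40 N, if the wrist force passes 120 N, or if a joint passes its speed limit or range.

## Working session

There is one attempt and no reset: what is moved stays moved. The work goes in short steps, each a Python script; the robot and the scene stay as the last script left them, time stands still between calls to the robot, and variables do not carry over. Pictures are saved under pics/ and viewed, and the job is handed in when it is done.

```bash
mkdir -p pics; python3 - <<'E'
from rig import manip
import cv2,numpy as np,pickle
d={}
for n in("top","side"):
    c=manip.camera(n);d[n]=c
    cv2.imwrite(f"pics/{n}0.png",c["image"][:,:,::-1])
    print(n,c["fx"],c["fy"],c["cx"],c["cy"]);print(np.round(c["cam_to_world"],4))
pickle.dump(d,open("c0.pkl","wb"))
print(manip.get_time(),manip.get_ee_rot(),manip.get_width())
E
```

```text
top 445.7016705744686 445.7016705744686 321.95983375954444 194.705681478363
[[-0.0196 -0.9814  0.191   0.4388]
 [-0.9998  0.0194 -0.0025  0.006 ]
 [-0.0012 -0.1911 -0.9816  0.872 ]
 [ 0.      0.      0.      1.    ]]
side 458.20062407742057 458.20062407742057 331.2617026876471 199.65097098563726
[[-0.9492 -0.2268  0.2179  0.4124]
 [-0.3145  0.6905 -0.6514  0.5267]
 [-0.0027 -0.6869 -0.7268  0.739 ]
 [ 0.      0.      0.      1.    ]]
0.1 [ 0.17849496  1.56350037 -0.18066616] 0.08530951097177006
```

View pics/top0.png

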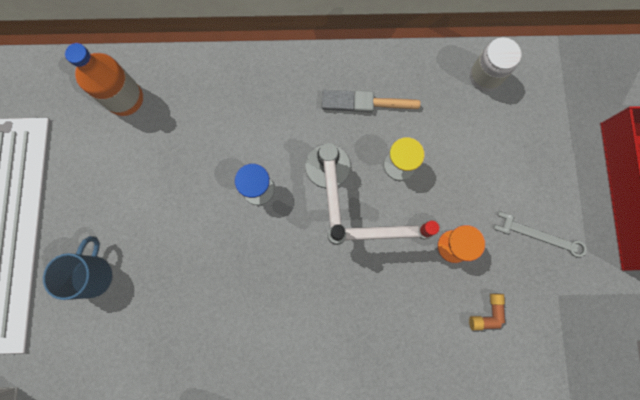

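View pics/side0.png

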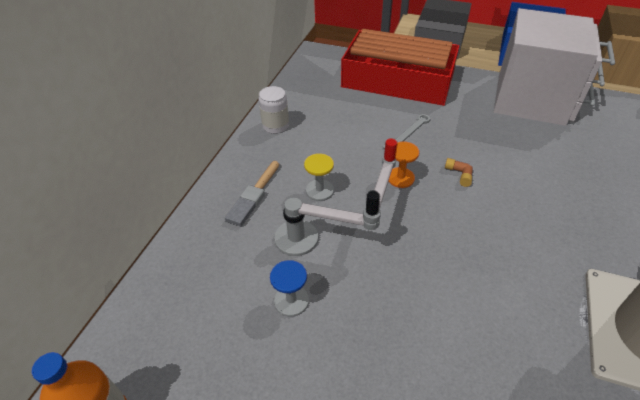

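The top view shows the post at about (328,153), black elbow knob (337,233), red knob (430,229), yellow rest (407,154), blue rest (253,180) and an orange look-alike at (466,243). The fold runs counter-clockwise seen from above, and so does the swing to yellow. Next I'll measure these from both views.

```bash
cat > h.py <<'E'
import cv2,numpy as np
def ray(c,u,v):
    T=np.array(c["cam_to_world"]);d=T[:3,:3]@np.array([(u-c["cx"])/c["fx"],(v-c["cy"])/c["fy"],1.]);return T[:3,3],d/np.linalg.norm(d)
def onplane(c,uv,z):
    o,d=ray(c,*uv);return (o+d*(z-o[2])/d[2])
def tri(ca,a,cb,b):
    o1,d1=ray(ca,*a);o2,d2=ray(cb,*b)
    s=np.linalg.lstsq(np.c_[d1,-d2],o2-o1,rcond=None)[0]
    p,q=o1+s[0]*d1,o2+s[1]*d2
    return (p+q)/2,np.linalg.norm(p-q)
HSV={"red":[((0,150,60),(5,255,255)),((172,150,60),(180,255,255))],"yellow":[((25,130,80),(34,255,255))],"blue":[((108,150,80),(122,255,255))],"orange":[((8,180,120),(16,255,255))],"black":[((0,0,0),(180,255,38))]}
def blobs(c,col,roi,amin=40):
    h=cv2.cvtColor(c["image"],cv2.COLOR_RGB2HSV);m=0
    for lo,hi in HSV[col]: m=m|cv2.inRange(h,lo,hi)
    x0,y0,x1,y1=roi;mm=np.zeros_like(m);mm[y0:y1,x0:x1]=m[y0:y1,x0:x1]
    n,l,s,ce=cv2.connectedComponentsWithStats(mm)
    o=sorted([(int(s[i,4]),tuple(np.round(ce[i],1)),tuple(int(k) for k in s[i,:4])) for i in range(1,n) if s[i,4]>=amin],reverse=True)
    return o
E
python3 - <<'E'
import pickle;from h import *
d=pickle.load(open("c0.pkl","rb"))
R={"top":(200,120,500,300),"side":(220,120,470,330)}
for col in HSV:
    b={n:blobs(d[n],col,R[n]) for n in d}
    print(col,{n:b[n][:3] for n in b})
    if all(b.values()):
        z=.086 if col in("yellow","blue","orange") else .146
        print("  tri",*tri(d["top"],b["top"][0][1],d["side"],b["side"][0][1]),"top",onplane(d["top"],b["top"][0][1],z),"side",onplane(d["side"],b["side"][0][1],z))
for n,r in(("top",(290,130,370,260)),("side",(260,170,410,260))):
    x0,y0,x1,y1=r;im=d[n]["image"][y0:y1,x0:x1,::-1]
    cv2.imwrite(f"pics/{n}0z.png",cv2.resize(im,None,fx=5 if n=="side" else 4.5,fy=5 if n=="side" else 4.5,interpolation=cv2.INTER_CUBIC))
E
```

```text
red {'top': [(182, (np.float64(430.2), np.float64(227.7)), (421, 221, 18, 14))], 'side': [(215, (np.float64(390.0), np.float64(149.4)), (385, 139, 12, 22))]}
  tri [ 0.52215047 -0.17184142  0.14564289] 0.0009633987891770181 top [ 0.5216264  -0.17177958  0.146     ] side [ 0.52257072 -0.17143784  0.146     ]
yellow {'top': [(871, (np.float64(406.7), np.float64(153.7)), (390, 138, 34, 33))], 'side': [(464, (np.float64(318.3), np.float64(163.6)), (304, 154, 29, 20))]}
  tri [ 0.66736195 -0.15308772  0.08254887] 0.0024696901886888997 top [ 0.66509262 -0.15247471  0.086     ] side [ 0.66732233 -0.14969036  0.086     ]
blue {'top': [(855, (np.float64(251.8), np.float64(180.3)), (235, 165, 34, 32))], 'side': [(924, (np.float64(288.0), np.float64(276.4)), (270, 261, 37, 32))]}
  tri [0.62252586 0.13116597 0.0810979 ] 0.001119483240456734 top [0.62081977 0.13030628 0.086     ] side [0.62153861 0.13409535 0.086     ]
orange {'top': [(1260, (np.float64(461.4), np.float64(244.0)), (439, 226, 45, 36))], 'side': [(381, (np.float64(405.8), np.float64(151.7)), (395, 142, 24, 20)), (353, (np.float64(400.8), np.float64(177.3)), (389, 167, 25, 20))]}
  tri [ 0.49827065 -0.23727919  0.09276555] 0.0002847684464012181 top [ 0.49864339 -0.23939815  0.086     ] side [ 0.49931404 -0.24527791  0.086     ]
black {'top': [], 'side': [(245, (np.float64(372.3), np.float64(202.8)), (367, 191, 12, 24)), (91, (np.float64(293.8), np.float64(218.7)), (284, 214, 20, 9))]}
```

View pics/top0z.png

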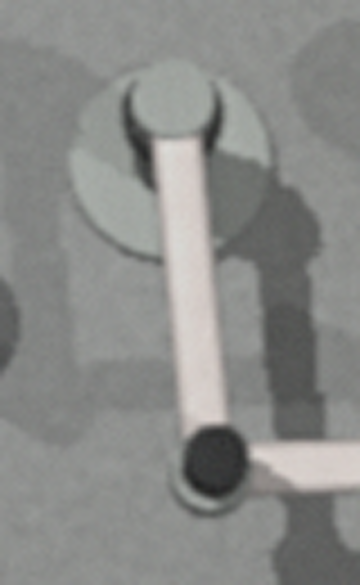

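View pics/side0z.png

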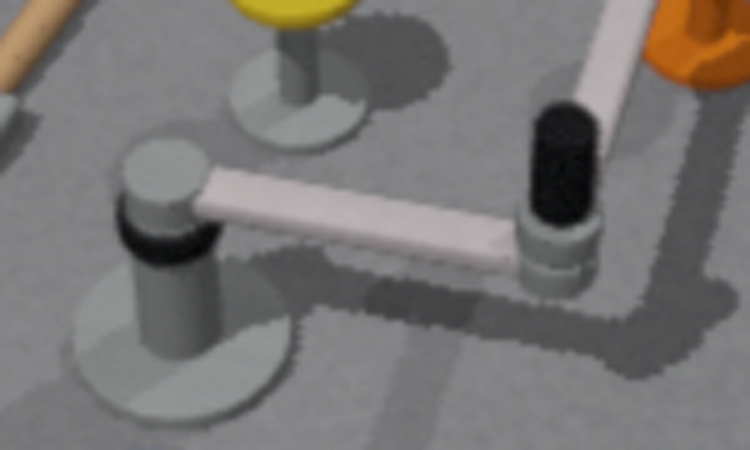

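The zooms show the post's top disc centred at about (328,151.5) in the top view and (293.5,204) in the side view. The black knob is at about (338,232) in top and (372,203) in side.

```bash
python3 - <<'E'
import pickle;from h import *
from rig import manip
from scipy.spatial.transform import Rotation as Ro
d=pickle.load(open("c0.pkl","rb"))
HSV["black"]=[((0,0,0),(180,255,70))]
print(blobs(d["top"],"black",(322,218,352,248))[:3])
t=blobs(d["top"],"black",(322,218,352,248))[0][1]
T,S=d["top"],d["side"]
print("elbow",tri(T,t,S,(372.3,202.8)),onplane(T,t,.146),onplane(S,(372.3,202.8),.146))
print("post",onplane(T,(328.,151.4),.105),onplane(S,(293.2,204.0),.105),tri(T,(328.,151.4),S,(293.2,204.)))
e=(onplane(T,t,.146)+onplane(S,(372.3,202.8),.146))[:2]/2
p=(onplane(T,(328.,151.4),.105)+onplane(S,(293.2,204.0),.105))[:2]/2
r=np.array([.5221,-.1716]);y=np.array([.6662,-.1511])
print(e,p,np.linalg.norm(e-p),np.linalg.norm(e-r),np.linalg.norm(y-p))
print(Ro.from_rotvec(manip.get_ee_rot()).as_matrix().round(3))
E
```

```text
[(163, (np.float64(337.4), np.float64(232.3)), (331, 225, 14, 16))]
elbow (array([ 0.51789976, -0.01977306,  0.14635111]), np.float64(0.0017149208241717525)) [ 0.51707796 -0.01985107  0.146     ] [ 0.51882882 -0.02011042  0.146     ]
post [ 0.66668364 -0.00831021  0.105     ] [ 0.66718308 -0.0083393   0.105     ] (array([ 0.66691761, -0.00828226,  0.10503514]), np.float64(0.00047203017395613706))
[ 0.51795339 -0.01998074] [ 0.66693336 -0.00832475] 0.14943524792160792 0.15167594697555958 0.14277713127442443
[[-0.     0.227  0.974]
 [-0.001  0.974 -0.227]
 [-1.    -0.001 -0.   ]]
```

Both views agree within about 2 mm. Elbow (0.518,-0.020), post (0.667,-0.008), red knob (0.522,-0.172), yellow rest (0.666,-0.151). I'll cage the red knob with the jaws set along its path, so it can slide radially.

```bash
cat >> h.py <<'E'
from scipy.spatial.transform import Rotation as Ro
E_=np.array([.518,-.020]);P_=np.array([.667,-.0083]);R_=np.array([.5221,-.1716]);Y_=np.array([.6662,-.1511])
def ori(yaw):
    x=np.array([0,0,-1.]);y=np.array([np.cos(yaw),np.sin(yaw),0]);return Ro.from_matrix(np.c_[x,y,np.cross(x,y)]).as_rotvec()
def ang(v): return np.arctan2(v[1],v[0])
E
python3 - <<'E'
from h import *
from rig import manip
th=ang(R_-E_); o=ori(th+np.pi/2)
print(np.degrees(th),manip.solve_ik([*R_,.26],o))
for k in np.linspace(0,93,5):
    a=th+np.radians(k);p=E_+.15*np.array([np.cos(a),np.sin(a)]);print(np.round(manip.solve_ik([*p,.15],ori(a+np.pi/2)),2))
manip.move_to([*R_,.26],o)
print(manip.get_time())
manip.command_gripper(.055)
manip.servo_line([*R_,.152],rate=.12)
print(manip.get_time(),manip.get_contact_force(),manip.get_position())
c={n:manip.camera(n) for n in("top","side")}
for n in c: cv2.imwrite(f"pics/{n}1.png",c[n]["image"][:,:,::-1])
a=c["side"]["image"][90:250,300:460,::-1];b=c["top"]["image"][150:310,340:500,::-1]
cv2.imwrite("pics/z1.png",cv2.resize(np.hstack([a,b]),None,fx=2.5,fy=2.5,interpolation=cv2.INTER_CUBIC))
E
```

```text
-88.45082158629972 [-3.39204813e-01  3.04905518e-01  1.79201122e+00 -4.44089210e-16
  1.04467592e+00 -3.66243077e-01]
[-0.34  0.46  1.87 -0.    0.82 -0.36]
[-0.28  0.52  1.75 -0.    0.87 -0.72]
[-0.21  0.57  1.66 -0.    0.91 -1.05]
[-0.12  0.6   1.6  -0.    0.94 -1.37]
[-0.03  0.6   1.59 -0.    0.95 -1.68]
3.1417
4.6 [ 0.15888492 -0.24598308 -0.39477995] [ 0.52260508 -0.17176477  0.15261512]
```

View pics/z1.png

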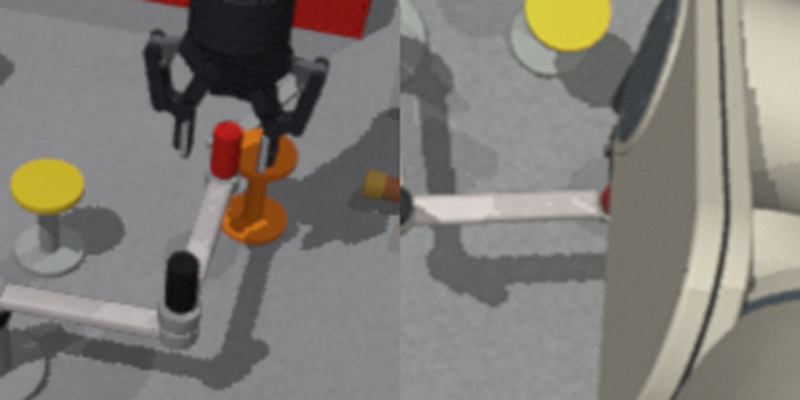

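The side view shows the open fingers straddling the red knob (near (225,150) in the zoom), clear of the orange stand and the arm. I'll close them to a cage and sweep to about 85°, reading forces on the way.

```bash
python3 - <<'E'
from h import *
from rig import manip
manip.command_gripper(.030,20)
print(manip.get_time(),manip.get_width())
th=ang(R_-E_); end=ang(P_-E_)
for a in np.linspace(th,end-np.radians(6),9)[1:]:
    p=E_+.15*np.array([np.cos(a),np.sin(a)])
    manip.servo_line([*p,.151],ori(a+np.pi/2),rate=.07)
    print(round(manip.get_time(),2),np.round(manip.get_contact_force(),1))
c={n:manip.camera(n) for n in("top","side")}
a=c["side"]["image"][120:280,230:430,::-1];b=c["top"]["image"][110:270,250:450,::-1]
cv2.imwrite("pics/z2.png",cv2.resize(np.hstack([a,b]),None,fx=2,fy=2,interpolation=cv2.INTER_CUBIC))
E
```

```text
5.0667 0.029934003626122106
5.62 [-0.2  0.7  0.4]
6.18 [-0.   0.3 -0.1]
6.74 [-0.2  0.6 -0.8]
7.3 [-0.3 -0.2  0.2]
7.86 [ 0.7 -0.1 -1.3]
8.42 [-0.5 -0.7  1.1]
8.97 [0.2 0.5 0.1]
9.53 [-0.2  0.8  0.4]
```

View pics/z2.png

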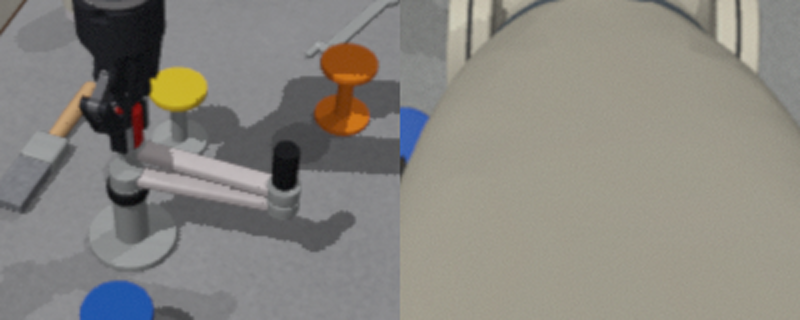

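The outer arm is nearly over the inner one and the elbow hasn't moved (side view about (372,202)). I'll finish the fold in small steps, watching for the stop.

```bash
python3 - <<'E'
from h import *
from rig import manip
end=ang(P_-E_)
for k in (-4,-2.5,-1,0,.6,1.2,1.8):
    a=end+np.radians(k);p=E_+.15*np.array([np.cos(a),np.sin(a)])
    manip.servo_line([*p,.151],ori(end+np.pi/2),rate=.04)
    f=manip.get_contact_force();print(k,round(manip.get_time(),2),np.round(f,1))
    if np.hypot(f[0],f[1])>5: break
manip.hold(.25)
manip.command_gripper(.05)
q=manip.get_position();manip.servo_line([q[0],q[1],.24],rate=.15)
manip.move_to([.42,.15,.30],ori(0.3))
c={n:manip.camera(n) for n in("top","side")}
import pickle;pickle.dump(c,open("c1.pkl","wb"));print(manip.get_time())
a=c["side"]["image"][120:280,230:430,::-1];b=c["top"]["image"][110:270,250:450,::-1]
cv2.imwrite("pics/z3.png",cv2.resize(np.hstack([a,b]),None,fx=2,fy=2,interpolation=cv2.INTER_CUBIC))
HSV["black"]=[((0,0,0),(180,255,70))]
for col,rt,rs in(("red",(300,120,360,180),(270,150,330,220)),("black",(322,210,352,255),(360,185,390,225))):
    t,s=blobs(c["top"],col,rt),blobs(c["side"],col,rs);print(col,t[:2],s[:2])
    if t:print(onplane(c["top"],t[0][1],.146))
    if s:print(onplane(c["side"],s[0][1],.146))
E
```

```text
-4 9.92 [ 0.6 -0.5 -0.3]
-2.5 10.17 [-0.3 -0.1 -0.3]
-1 10.42 [ 0.2 -0.3  0. ]
0 10.67 [ 0.3 -0.2  0.6]
0.6 10.92 [-0.1  0.3  0. ]
1.2 11.17 [ 0.9 -3.   0.9]
1.8 11.42 [ 1.4 -8.4 -1.5]
14.3333
red [(138, (np.float64(328.6), np.float64(141.6)), (323, 135, 12, 14))] [(255, (np.float64(291.0), np.float64(188.0)), (285, 177, 13, 24))]
[ 0.67176537 -0.00894801  0.146     ]
[ 0.66920583 -0.00957396  0.146     ]
black [(158, (np.float64(337.6), np.float64(232.5)), (331, 225, 14, 16))] [(709, (np.float64(378.3), np.float64(203.1)), (366, 185, 24, 39))]
[ 0.51674439 -0.02016892  0.146     ]
[ 0.508572   -0.02271715  0.146     ]
```

View pics/z3.png

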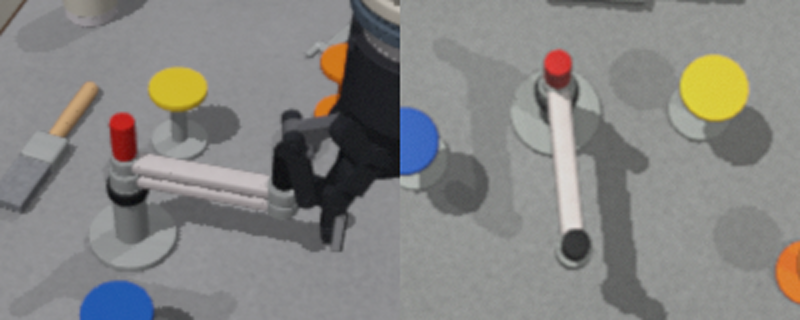

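The forces rose to 8 N at the stop. The top view shows the red knob over the post (3–5 mm off) and the black knob unmoved at (337.6,232.5), so the fold is done. Next I'll cage the black knob and swing it round to yellow.

```bash
python3 - <<'E'
from h import *
from rig import manip
th=ang(E_-P_); end=ang(Y_-P_)+np.radians(1.2)
print(np.degrees([th,end]))
for a in np.linspace(th,end,4):
    p=P_+.15*np.array([np.cos(a),np.sin(a)]);print(np.round(manip.solve_ik([*p,.151],ori(a+np.pi/2)),2))
manip.move_to([*E_,.26],ori(th+np.pi/2))
manip.servo_line([*E_,.152],rate=.12)
f=manip.get_contact_force();print(manip.get_time(),f,manip.get_width())
assert np.linalg.norm(f)<6
manip.command_gripper(.030,20)
c={n:manip.camera(n) for n in("top","side")}
a=c["side"]["image"][120:280,230:430,::-1];b=c["top"]["image"][110:270,250:450,::-1]
cv2.imwrite("pics/z4.png",cv2.resize(np.hstack([a,b]),None,fx=2,fy=2,interpolation=cv2.INTER_CUBIC))
for a in np.linspace(th,end,10)[1:]:
    p=P_+.15*np.array([np.cos(a),np.sin(a)])
    manip.servo_line([*p,.151],ori(a+np.pi/2),rate=.06)
    f=manip.get_contact_force();print(round(manip.get_time(),2),np.round(f,1))
    if np.linalg.norm(f)>15: break
manip.hold(.3)
c={n:manip.camera(n) for n in("top","side")}
a=c["side"]["image"][120:280,230:430,::-1];b=c["top"]["image"][110:270,250:450,::-1]
cv2.imwrite("pics/z5.png",cv2.resize(np.hstack([a,b]),None,fx=2,fy=2,interpolation=cv2.INTER_CUBIC))
E
```

```text
[-175.51014836  -89.1209814 ]
[-0.06  0.42  1.94 -0.    0.79  1.43]
[-0.19  0.46  1.87 -0.    0.82  0.8 ]
[-0.25  0.53  1.72 -0.    0.89  0.24]
[-0.25  0.63  1.54 -0.    0.97 -0.26]
16.6583 [ 0.55228535 -0.17369001 -0.01837116] 0.05017722384604777
17.66 [-0.3  0.7  0.3]
18.23 [ 0.1 -0.3 -0.3]
18.79 [-0.   0.1 -0.6]
19.36 [-0.1  1.1  0.5]
19.93 [-0.4  0.4 -1. ]
20.49 [-0.  -0.1 -0.3]
21.06 [-0.  -0.1  0.7]
21.62 [ 0.9 -0.1  0.6]
22.19 [ 0.3  0.1 -0.2]
```

View pics/z5.png

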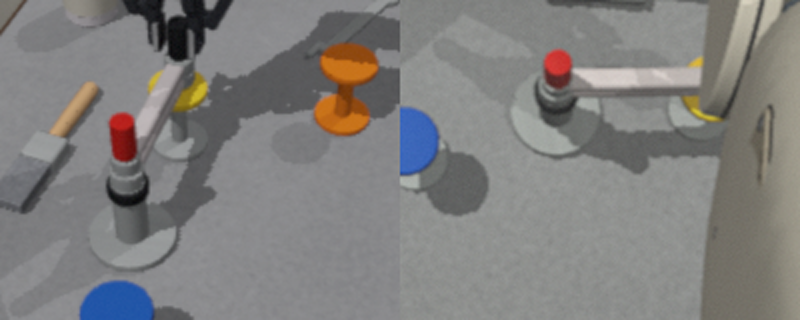

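The pair has swung round still folded, with the red knob over the post and the black knob in the gripper over the yellow cap. I'll let go, retreat and measure.

```bash
python3 - <<'E'
from h import *
from rig import manip
manip.command_gripper(.05)
q=manip.get_position();manip.servo_line([q[0],q[1],.26],rate=.15)
manip.move_to([.40,.22,.30],ori(0.5))
c={n:manip.camera(n) for n in("top","side")};print(manip.get_time())
a=c["side"]["image"][120:280,230:430,::-1];b=c["top"]["image"][110:270,250:450,::-1]
cv2.imwrite("pics/z6.png",cv2.resize(np.hstack([a,b]),None,fx=2,fy=2,interpolation=cv2.INTER_CUBIC))
HSV["black"]=[((0,0,0),(180,255,60))]
for col,rt,rs in(("red",(300,120,360,180),(270,150,330,220)),("black",(395,125,430,170),(310,120,335,168))):
    t,s=blobs(c["top"],col,rt),blobs(c["side"],col,rs);print(col,t[:2],s[:2])
    ref=P_ if col=="red" else Y_
    for n,bb in(("top",t),("side",s)):
        if bb:
            x=onplane(c[n],bb[0][1],.146);print(n,x.round(4),"dist mm",1000*np.linalg.norm(x[:2]-ref))
print(manip.get_contact_force())
E
```

```text
25.6
red [(133, (np.float64(328.5), np.float64(141.4)), (323, 135, 12, 14))] [(254, (np.float64(291.1), np.float64(188.1)), (285, 177, 13, 24))]
top [ 0.6721 -0.0088  0.146 ] dist mm 5.146083936273047
side [ 0.6689 -0.0094  0.146 ] dist mm 2.2231639536948116
black [(201, (np.float64(417.0), np.float64(143.4)), (409, 135, 17, 18))] [(215, (np.float64(319.0), np.float64(139.0)), (314, 129, 11, 21))]
top [ 0.6656 -0.1589  0.146 ] dist mm 7.787875767136019
side [ 0.6673 -0.1582  0.146 ] dist mm 7.1717946810265545
[ 0.27214482 -0.03263921 -0.64682234]
```

View pics/z6.png

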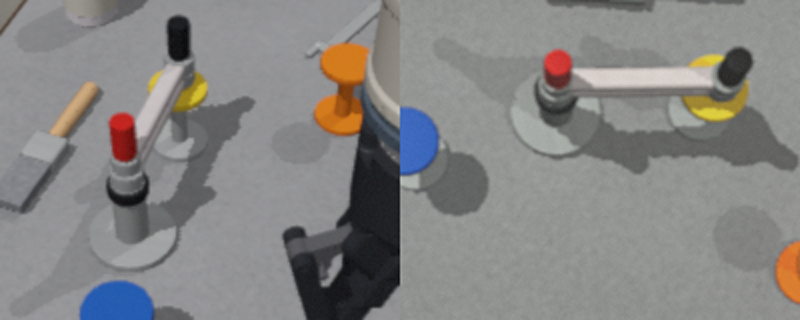

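The pair stands folded and released. The black knob is over the yellow rest, 7–8 mm off and almost all of it radial. The red knob is 2–5 mm from the post, and the robot is clear.

```bash
python3 - <<'E'
from rig import manip
print(manip.get_time()); manip.sign_off()
E
```

```text
25.6
the job is handed in; nothing more can be done
```

The drying rail is folded and parked with its black knob over the yellow rest, and I handed it in at 25.6 s of the 51 s allowed.

- **Fold:** I caged the red knob loosely in the gripper and swept the outer arm about 93° to its stop. The force rose to about 8 N there, and the elbow had not moved in the top view.
- **Swing:** I caged the black knob and swung the folded pair about 85° to the yellow rest. Contact forces stayed around 1 N. I then let go and backed off.
- **Last check, after release (both cameras):** the red knob is 2–5 mm from the post's axis (limit 26 mm), and the black knob is 7–8 mm from the yellow rest's centre (limit 20 mm). The gripper was clear of the rail and the tool force read about zero. I never touched the orange look-alike.
- **Disagreements:** the two views differed by up to about 3 mm. Right after the fold, one side-view reading of the black knob was off because the dark gripper stood in front of it, so I relied on the top view there.

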